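# Turn the watch tester's wheel to its loading mark

## Task

The spoked wheel of the watch tester has stopped with its red stem low, behind the clear guard. Push gently on one spoke after another with the fingertips to turn the wheel, either way round, until the red stem points straight up at the green pointer, then leave the wheel standing still there. Do not pinch the wheel, do not push on the clear guard, and leave the other things on the bench where they are.

Things in the scene. Friction and masses are not known exactly. Their poses are not given: they have to be found in the camera images.
- stand: Fixed tester stand on a 3 mm mat. Grey base 280 x 420 x 12 mm (x, y), origin under its centre, z up, +x away from the robot at yaw 0. The wheel leans back 45 deg: face along (-0.707, 0, 0.707), top along (0.707, 0, 0.707) in the stand's axes; hub 40 mm to -x and 160 mm up. Black motor 72 mm wide on the axis, from 55 mm behind the wheel. Green post 132 mm to +x, 330 mm high, holds the pointer.
- wheel_hub (a point): Centre of the wheel, on its axis, in the plane of rim and spokes. Hub 44 mm across, 26 mm long.
- top_mark (a point): Fixed point in the wheel's plane, 165 mm from the hub straight up the leaning wheel, at the point of the green pointer: where the stem's tip must come.
- stem_tip (a point): Tip of the red stem, which sticks out of the rim like a valve stem: 12 mm thick, its tip 165 mm from the wheel's centre. One spoke, also red, runs in line with it.
- wheel (a joint): Turn of the wheel in rad: 0 (or any whole turn) with the stem at the top mark; grows clockwise as seen from the robot (the stem goes from the top towards the stand's -y). No end stops; starts between 2.15 and 4.13. It stays where it is left: a friction of 0.13 N m (1.6 N at 80 mm radius) holds it.
- spokes: Six spokes, 11 mm thick, every 60 deg from the stem, from hub to rim (rim 250 mm diameter at its centre line, bar 14 mm thick). The gaps are open right through, free for 40 mm behind. Halfway between spokes a watch 34 mm wide sits on the rim, 112 to 146 mm from the centre, 17 mm proud of the plane. Origin at the wheel's centre; z along the stem, -x out of the face.
- guard: Clear fixed plate with a blue upper edge before the lower part of the wheel, 290 mm wide, 4 mm thick, parallel to the wheel, its front 28 mm in front of the wheel's plane. It covers all below a line 32 mm above the hub (measured up the leaning wheel); above it the spokes are open to the fingers. Origin at the wheel's centre.
- watch_head: Loose brass watch without strap, 40 mm wide, 10 mm high, lying on the stand's base beside the wheel. Bystander.
- loupe: Loose black eyeglass, 34 mm wide, 30 mm high, on the stand's base beside the wheel. Bystander.
- pin_jar: Loose small jar, 40 mm wide, 50 mm high, on the stand's base beside the wheel. Bystander.
- hammer: Loose hammer with wooden handle, 200 mm long, on the mat to the left. Bystander.
- screwdriver: Loose screwdriver with yellow handle, 150 mm long, on the mat to the right. Bystander.
- strap_block: Loose grey slotted strap holder, 60 x 75 x 32 mm, on the mat to the left. Bystander.
- parts_tray: Loose blue parts tray, 120 x 90 x 22 mm, on the mat to the right. Bystander.

How it is judged:
On the way, in this order (a step that is already met when the one before it is completed fails the run):
1. the fingers push on a spoke while the stem is still far from the top (contact force between the fingers and spokes above 0.3 N and distance between stem_tip and top_mark above 0.2 m).
2. the fingers push on a spoke again or still when the stem has come within about 55 degrees of the top (contact force between the fingers and spokes above 0.3 N and distance between stem_tip and top_mark below 0.155 m).
At the end, for the whole second after the job is handed in: The stem's tip stands within 16 mm (about 5.5 degrees) of the top mark, and the wheel is at rest. The bystanders lie where they were (within 15 mm) (distance between stem_tip and top_mark below 0.016 m and velocity of joint wheel between -0.05 and 0.05 rad/s); the robot touches nothing.
It fails at once if the wheel or its stand is pinched or pushed hard (over 25 N from the fingers) (contact force between the fingers and stand above 25 N).
It fails at once if the guard is pushed with over 10 N (contact force between the arm and guard above 10 N).
It fails at once if a bystander is moved, lifted or knocked by more than 15 mm (distance of any of watch_head, loupe, pin_jar, hammer, screwdriver, strap_block, parts_tray from where it was at the start of the episode above 0.015 m).
It also fails if it takes over 58 s, if anything falls off the work surface, if the arm or the gripper's body presses on something with over 40 N, if the wrist force passes 120 N, or if a joint passes its speed limit or range.

## Robot

A 6-joint arm with a two-finger parallel gripper is mounted at the origin on the work surface. World frame = base frame: x ahead of the robot, y to its left, z up, the work surface at z = 0. Lengths are in m, angles in rad, forces in N, time in s.
With the tool pointing down it reaches from about 0.325 to 0.875 m from the base axis. Payload 4.4 kg.
Tool frame: the origin (TCP) lies at the very end of the fingers, on their centre line; the grasp point (between the pads) lies 19 mm behind it (manip.grip_point_offset is the distance from the TCP to the grasp point, in m); z points along the fingers, y is the line along which they close (so a half turn about z gives the same grasp; the last joint's range is limited). The gripper opens to 85 mm and grips with 20 to 120 N. Pads are 22 mm wide; open, the fingers measure 114 mm over their backs; the gripper's body (76 mm by 85 mm) begins 54 mm behind the grasp point. The pads swing forward as they close: fully open they stand 13 mm farther back than shut.
Start: joints at [0.965, 0.207, 1.542, -0, 1.393, -0.15], TCP at [0.253, 0.516, 0.231] pointing down, gripper open.
Joint ranges: [-2.73, 2.73], [-0.86, 2.22], [0.23, 2.46], [-1.11, 4.25], [0.08, 2.63], [-2.82, 2.82]. Speed limits (rad/s): [2.79, 2.79, 3.14, 3.14, 3.14, 3.14].

## Interface

Orientations are given as a unit quaternion [w, x, y, z].
In Python, from cell import manip, capture, camera_model, models gives the robot as it stands.
- The arm moves only by the tool servo_tool, never from a script. Its argument "rows" is a list of rows, each a list of 6 numbers: the shift along the tool's x, y, z in mm, then the turn, a rotation vector about the tool's x, y, z in degrees. A call has 1 to 8 rows; each row is the pose to reach, as a shift and turn from the pose commanded when the call began, along the tool's axes at that moment; what a row does not reach only later rows make up. A row lasts 1/10 s, in which the tool goes at most 50 mm and 8.59 degrees, less where a joint would pass 70% of its speed; a pose out of reach is approached as far as the arm can. A call with a gripper value outside its range is refused whole. "claw" is the finger opening in mm, from 0 to 85.4, set as the call begins (left out, the last holds). The fingers move at their own pace and stop on an object; the grip force is fixed at half the most. Time passes only in rows, so rows that repeat a pose let the fingers close. It gives the time, the measured TCP pose, the force, the opening and the grip force at its end, in the units of the state.
- manip.sense(): the state, without advancing time (a new reading comes with each control period).
- capture(name): name is "scene" or "top"; returns the picture (384x512x3 uint8, red, green, blue); there is no depth.
- camera_model(name): a dict with "camera_matrix" (3x3 intrinsics, pixels), "R" (3x3) and "t" (3): a world point X has camera coordinates R X + t. Camera axes: x right, y down, z forward; pixel columns grow to the right and rows downward; lengths in m; the calibration is good to about 2 mm. A picture is of the moment at which its call begins. camera_model takes no time and is no camera call.
- manip.job_done(): hands the job in; it is judged then, once.
Trained networks look in the newest picture that a camera, given by its name, has taken for a name from the list of things; names that differ only in an ending like _2 or _b are one class to them, and where a whole thing is asked for, a point or a joint stands for the part that bears it (a point fixed in the world has none). Each returns a list of dicts, best first, with "conf" (0 to 1); they miss things now and then, are a little off and sometimes report something else, mostly with a low value. They report only what shows in the picture. A call takes as long as a camera call.
- models.look_for(camera, thing): "at" ([column, row] in pixels, amid what is visible of it).
- models.outline_of(camera, thing): "region" (384x512 bool, what is visible of it) and "at" ([column, row] in pixels, amid what is visible of it).
- models.tip_of(camera, thing): "at" ([column, row] in pixels: a listed point, or the origin of a listed thing).
The state is a dict: "time_s": time; "qpos": joint angles; "joint_vel": joint speeds; "effort": joint torques, N m; "tool_pos": TCP position; "tcp_rot": TCP orientation; "ft_force": force on the tool from outside, world axes, zero at the start; "wrist_torque": the same for the moment, N m; "grip_width": finger opening in m; "grip_force": force on a finger pad.
Only numpy, scipy, OpenCV 4.12 (cv2) and the standard library are available. Lean on these libraries where they do the work, as an engineer would, in place of code of your own. Each camera call takes 0.05 s, during which the arm holds its last target. There are 200 camera calls.

## Working session

There is one attempt and no reset: what is moved stays moved. The work goes in short steps, Python scripts to look and compute and a tool call to move; the robot and the scene stay as the last step left them, time stands still between calls to the robot, and variables do not carry over. Pictures are saved under pics/ and viewed, at most 10 in all, crops included, and the job is handed in when it is done.

Besides the shell and the picture viewer there is one more tool, called by a JSON object that holds its "method" and its "body". servo_tool: Moves the arm, as the interface text tells. Its arguments: {"type":"object","properties":{"rows":{"type":"array","items":{"type":"array","items":{"type":"number"}}},"claw":{"type":"number"}},"required":["rows"]}

```bash
ls; mkdir -p pics; cat > h.py <<'E'
import numpy as np, cv2
from cell import manip, capture, camera_model, models
from scipy.spatial.transform import Rotation as Ro
from scipy.optimize import least_squares
def proj(c,X):
    m=camera_model(c);K=np.array(m["camera_matrix"]);p=(np.array(m["R"])@np.atleast_2d(X).T).T+np.array(m["t"]).ravel()
    p=p@K.T;return p[:,:2]/p[:,2:]
E
python3 - <<'E'
from h import *
ims=[]
for c in ("scene","top"):
    im=capture(c);ims.append(im);cv2.imwrite(f"pics/{c}0.png",im[:,:,::-1])
    m=camera_model(c);print(c,np.round(m["camera_matrix"],1).tolist(),np.round(-np.array(m["R"]).T@np.array(m["t"]).ravel(),3))
    for t in ("wheel_hub","top_mark","stem_tip","stand","guard"):
        print(c,t,[(np.round(d["at"],1).tolist(),round(d["conf"],2)) for d in models.tip_of(c,t)[:2]])
print(manip.sense())
E
```

```text
pics
scene [[393.4, 0.0, 252.2], [0.0, 393.4, 185.2], [0.0, 0.0, 1.0]] [ 1.26  -0.727  0.862]
scene wheel_hub [([246.3, 175.2], 0.7)]
scene top_mark [([269.0, 158.1], 0.67), ([245.1, 176.3], 0.3)]
scene stem_tip [([214.5, 192.5], 0.74)]
scene stand [([251.2, 217.6], 0.82)]
scene guard [([246.6, 175.1], 0.76)]
top [[486.5, 0.0, 249.4], [0.0, 486.5, 196.9], [0.0, 0.0, 1.0]] [ 0.393 -0.006  1.642]
top wheel_hub [([227.1, 213.0], 0.55), ([228.9, 208.0], 0.27)]
top top_mark [([233.7, 167.0], 0.95)]
top stem_tip []
top stand [([232.3, 203.3], 0.76)]
top guard [([228.3, 209.9], 0.57)]
{'time_s': 0.6, 'qpos': array([ 9.64489820e-01,  2.06547268e-01,  1.54149669e+00, -2.77734516e-05,
        1.39347429e+00, -1.50491262e-01]), 'joint_vel': array([ 1.04125039e-03,  5.56385485e-05,  2.43692556e-04, -6.05760831e-04,
        4.21040761e-04,  3.34824007e-04]), 'effort': array([-4.46933964e-04, -3.82789850e+01, -2.91786450e+01, -2.48990518e-04,
        1.19862809e-03, -6.46758252e-06]), 'tool_pos': array([0.25313284, 0.51629815, 0.23131322]), 'tcp_rot': array([2.64456061e-05, 2.25937363e-01, 9.74141831e-01, 2.95201108e-05]), 'ft_force': array([-0.12278205, -1.07450926, -0.28270144]), 'wrist_torque': array([-0.01925131, -0.00983943, -0.03487657]), 'grip_force': 0.0, 'grip_width': 0.08537978950371963}
```

```bash
cat >> h.py <<'E'
# stand pose (x,y,yaw), z=3mm mat
def W(p,P):
    c,s=np.cos(p[2]),np.sin(p[2]);P=np.atleast_2d(P)
    return P@np.array([[c,s,0],[-s,c,0],[0,0,1]])+[p[0],p[1],.003]
q=2**-.5
HUB=np.array([-.04,0,.16]);UP=np.array([q,0,q]);OUT=np.array([-q,0,q]);RT=np.array([0,-1,0])
def wp(r,a,out=0): return HUB+r*(np.cos(a)*UP+np.sin(a)*RT)+out*OUT
E
cat > fit.py <<'E'
from h import *
obs=[("scene",HUB,[246.3,175.2]),("scene",wp(.165,0),[269,158.1]),("scene",np.zeros(3),[251.2,217.6]),("top",HUB,[227.1,213]),("top",wp(.165,0),[233.7,167]),("top",np.zeros(3),[232.3,203.3])]
def f(v):
    r=[proj(c,W(v,P))[0]-o for c,P,o in obs]
    r.append(proj("scene",W(v,wp(.165,v[3])))[0]-np.array([214.5,192.5]))
    return np.ravel(r)
for a0 in (2.3,3.1,4):
    s=least_squares(f,[.4,0,0,a0],loss="soft_l1");print(s.x,s.cost,np.round(f(s.x),1))
v=s.x
for c in ("scene","top"):
    im=cv2.imread(f"pics/{c}0.png");im=cv2.resize(im,None,fx=1.5,fy=1.5)
    def L(P,col):
        p=proj(c,W(v,P));cv2.polylines(im,[np.int32((p+.5)*1.5-.5)],False,col,1)
    b=[[-.14,-.21,.012],[.14,-.21,.012],[.14,.21,.012],[-.14,.21,.012],[-.14,-.21,.012]];L(b,(0,255,255))
    L([wp(.125,a) for a in np.linspace(0,6.3,50)],(255,0,255))
    L([wp(0,0),wp(.165,v[3])],(255,255,0));L([wp(.165,0),wp(.15,0)],(0,0,0))
    L([HUB+.032*UP+.028*OUT-.145*RT,HUB+.032*UP+.028*OUT+.145*RT],(0,255,0))
    cv2.imwrite(f"pics/{c}0f.png",im[:, :])
E
python3 fit.py
```

```text
[ 0.54056737  0.06063639 -0.17647848  2.76973005] 3.507895806078352 [-0.1 -0.6  0.8  0.6  1.1  1.   0.6 -0.8  0.1  1.8 -0.   0.8 -0.2 -0.6]
[ 0.54056737  0.06063638 -0.1764782   2.76973053] 3.5078958060774665 [-0.1 -0.6  0.8  0.6  1.1  1.   0.6 -0.8  0.1  1.8 -0.   0.8 -0.2 -0.6]
[ 0.54056737  0.06063638 -0.17647832  2.76973032] 3.5078958060634378 [-0.1 -0.6  0.8  0.6  1.1  1.   0.6 -0.8  0.1  1.8 -0.   0.8 -0.2 -0.6]
```

View pics/scene0f.png

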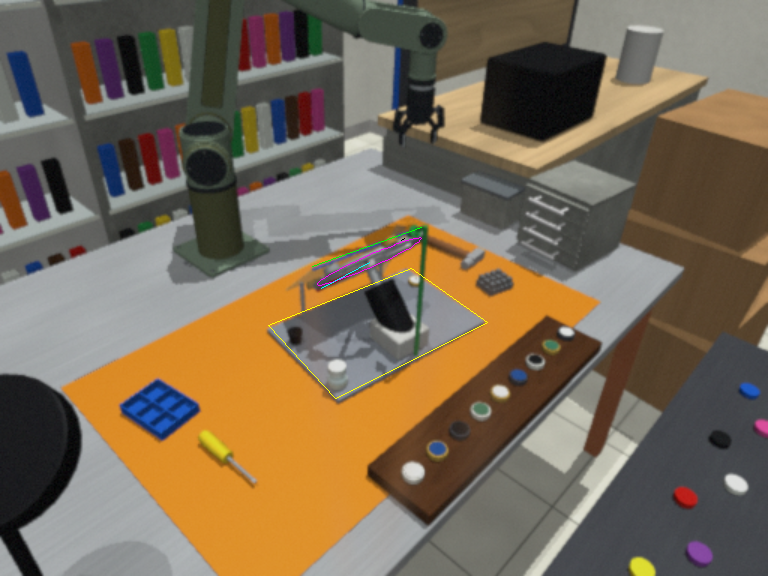

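View pics/top0f.png

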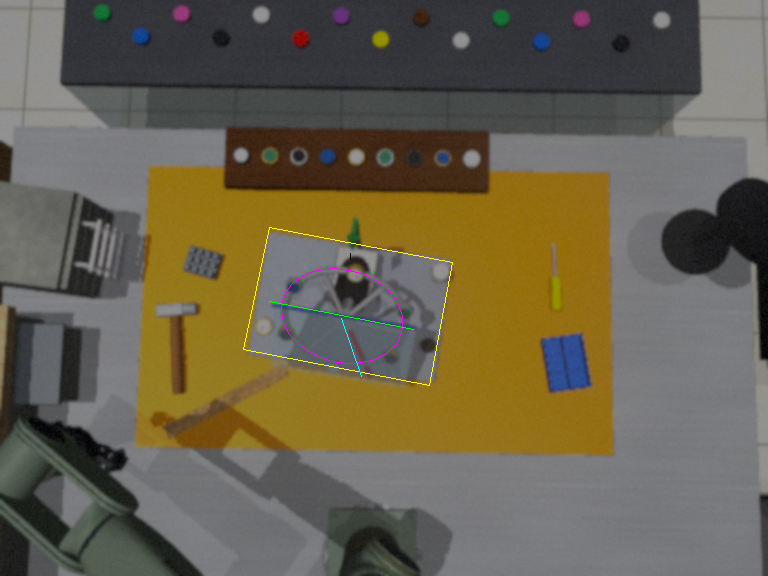

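The fitted base outline matches in both views: stand at about (0.54, 0.06), yaw -0.18. The red stem is behind the guard at low right, near (365,350) in the top view. I'll zoom in to check the wheel.

```bash
python3 - <<'E'
from h import *
im=cv2.imread("pics/top0.png")[140:265,155:310]
im=cv2.resize(im,None,fx=4.8,fy=4.8,interpolation=cv2.INTER_CUBIC)
v=[.5406,.0606,-.1765]
def L(P,col):
    p=proj("top",W(v,P));cv2.polylines(im,[np.int32((p-[155,140]+.5)*4.8)],False,col,1)
L([wp(.125,a) for a in np.linspace(0,6.3,50)],(255,0,255))
L([wp(.165,0),wp(.15,0)],(255,255,0))
for k in range(6):L([wp(.02,2.77+k*np.pi/3),wp(.165 if k==0 else .12,2.77+k*np.pi/3)],(255,255,0))
L([HUB+.032*UP+.028*OUT-.145*RT,HUB+.032*UP+.028*OUT+.145*RT],(0,255,0))
cv2.imwrite("pics/z0.png",im)
E
```

```text
(no output)
```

View pics/z0.png

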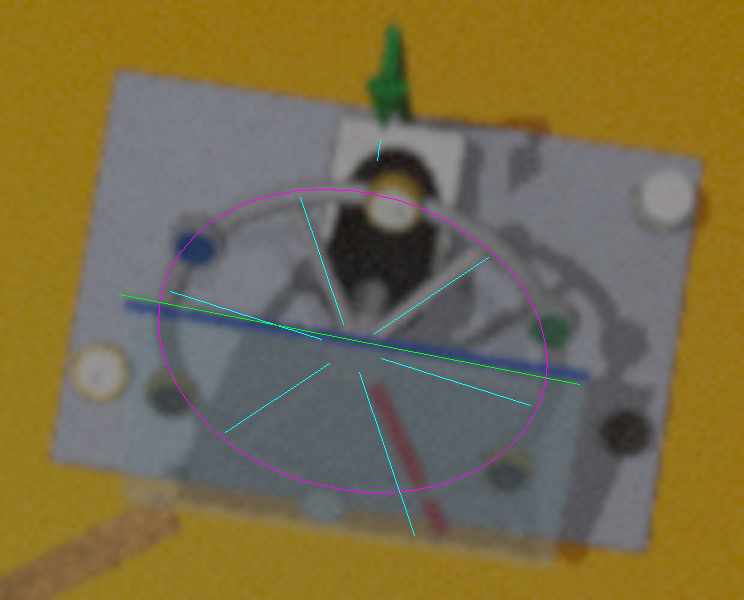

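```bash
cat > fit2.py <<'E'
from h import *
Z=lambda x,y:np.array([x,y])/4.8-.5+[155,140]
obs=[("top",[.14,.21,.012],Z(118,70)),("top",[.14,-.21,.012],Z(703,158)),("top",[-.14,-.21,.012],Z(645,550)),("top",[-.14,.21,.012],Z(52,462)),
("top",HUB+.032*UP+.026*OUT-.145*RT,Z(125,305)),("top",HUB+.032*UP+.026*OUT+.145*RT,Z(590,377)),
("top",wp(.165,0),Z(384,122)),("scene",HUB,[246.3,175.2]),("scene",wp(.165,0),[269,158.1]),("scene",[0,0,0],[251.2,217.6])]
def f(v):
    r=[proj(c,W(v,np.array(P)))[0]-o for c,P,o in obs]
    r.append(proj("top",W(v,wp(.165,v[3])))[0]-Z(441,532))
    return np.ravel(r)
s=least_squares(f,[.54,.06,-.15,2.7],loss="soft_l1");v=s.x;print(v.tolist(),np.round(f(v).reshape(-1,2),1).tolist())
im=cv2.imread("pics/z0.png")
def L(P,col):
    p=proj("top",W(v,P));cv2.polylines(im,[np.int32((p-[155,140]+.5)*4.8)],False,col,1)
L([wp(.125,a) for a in np.linspace(0,6.3,50)],(255,255,255))
for k in range(6):L([wp(.02,v[3]+k*np.pi/3),wp(.165 if k==0 else .12,v[3]+k*np.pi/3)],(0,255,0))
cv2.imwrite("pics/z1.png",im)
E
python3 fit2.py
```

```text
[0.5402569132925346, 0.05675944490275387, -0.13601296509201333, 2.7205204086540062] [[-0.5, -0.1], [0.1, 0.0], [0.3, 0.8], [-0.7, -0.1], [0.3, -0.4], [0.1, -0.7], [-0.4, 3.9], [-1.4, -0.1], [0.7, 0.7], [0.2, 1.4], [0.0, 0.0]]
```

View pics/z1.png

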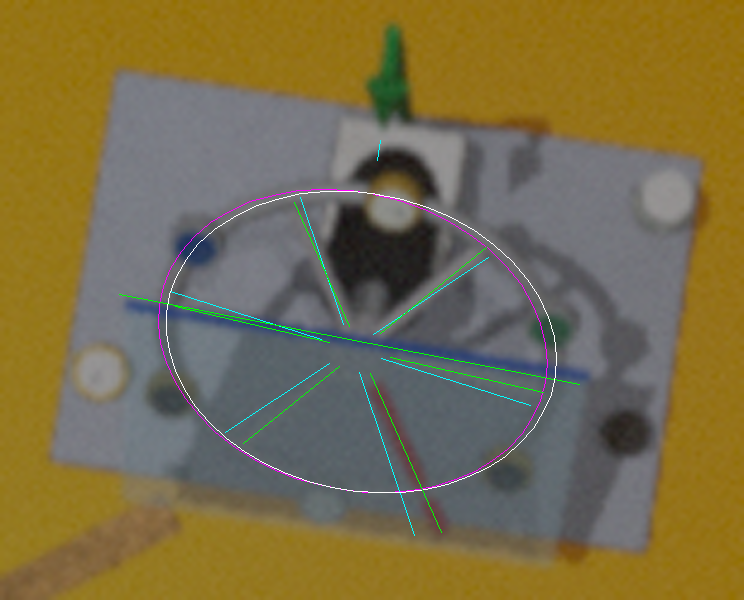

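```bash
cat >> h.py <<'E'
V=[.5403,.0568,-.136]
def goal(h,left,out):
    return W(V,HUB+h*UP-left*RT+out*OUT)[0], Ro.from_euler("z",V[2]).as_matrix()@np.c_[-UP,-RT,-OUT]
def here():
    s=manip.sense();Q=s["tcp_rot"];return s["tool_pos"],Ro.from_quat([Q[1],Q[2],Q[3],Q[0]]).as_matrix(),s
def rel(h,left,out):
    p,R,s=here();g,G=goal(h,left,out)
    return np.round((R.T@(g-p))*1000,1).tolist()+np.round(Ro.from_matrix(R.T@G).as_rotvec(degrees=True),1).tolist()
def loc():  # finger position in wheel axes (h,left,out) mm
    p,R,s=here();g,G=goal(0,0,0);d=Ro.from_euler("z",-V[2]).as_matrix()@(p-g)*1000
    return np.round([d@UP,-d@RT,d@OUT],1),np.round(s["ft_force"],1),s["time_s"]
def stem():
    capture("top");capture("scene");o=[]
    for c in("top","scene"):
        t=models.tip_of(c,"stem_tip")
        if t:
            s=min((least_squares(lambda a:proj(c,W(V,wp(.165,a[0])))[0]-t[0]["at"],[a0]) for a0 in(0,1,2,3,-1)),key=lambda s:s.cost)
            o.append((c,round(np.degrees(s.x[0]),1),round(s.cost,1),round(t[0]["conf"],2)))
    return o
E
python3 -c "
from h import *
print(rel(.068,.0,.11),loc())"
```

```text
[-394.0, -308.1, -57.6, -7.2, -44.6, -17.4] (array([-168.6,  416.3,  265.3]), array([-0.1, -1.1, -0.3]), 0.6)
```

{"method": "servo_tool", "body": {"rows": [[0,0,-50,0,0,0],[-20,-15,-100,0,-6,-2],[-60,-45,-110,-1,-14,-5],[-100,-75,-110,-2,-22,-8],[-140,-110,-110,-4,-30,-11],[-180,-140,-110,-5,-37,-14],[-220,-170,-110,-7,-44.6,-17.4],[-250,-195,-110,-7.2,-44.6,-17.4]], "claw": 0}}

```text
time_s: 1.4
tool_pos: [0.388, 0.2287, 0.3351]
tcp_rot: [0.38, 0.059, 0.923, -0.028]
ft_force: [0.3, 0.3, -1.0]
grip_width: 0.0005
grip_force: 0.0
```

```bash
python3 -c "
from h import *
print(rel(.068,.0,.11),loc(),here()[2]['qpos'])"
```

```text
[-40.3, -149.9, 106.6, -0.1, -0.3, 0.6] (array([ 26.8, 149.6, 216.6]), array([ 0.3,  0.3, -1. ]), 1.4) [ 0.71375924 -0.43967559  2.09288959 -0.66906109  1.02329827 -0.50977611]
```

{"method": "servo_tool", "body": {"rows": [[-15,-45,20,0,0,0],[-28,-90,50,0,0,0],[-40,-135,85,0,0,0.5],[-40,-150,106,0,0,0.6],[-40,-150,106,0,0,0.6]]}}

```text
time_s: 1.9
tool_pos: [0.4734, 0.0628, 0.2917]
tcp_rot: [0.38, 0.072, 0.922, -0.026]
ft_force: [-0.1, 0.7, 0.0]
grip_width: -0.0003
grip_force: 0.0
```

```bash
python3 - <<'E'
from h import *
print(rel(.068,.0,.11),loc(),here()[2]['qpos'])
for c in("top","scene"):
    im=capture(c);im=im[110:290,120:360] if c=="top" else im[80:260,140:380];im=np.ascontiguousarray(cv2.resize(im,None,fx=3,fy=3,interpolation=cv2.INTER_CUBIC)[:,:,::-1]);cv2.imwrite(f"pics/{c}1.png",im)
E
```

```text
[3.9, 3.1, 0.1, -0.5, -0.3, -1.0] (array([ 71.8,  -3.2, 110.1]), array([-0.1,  0.7,  0. ]), 1.9) [ 0.03661161 -0.51760169  2.22647876 -0.20917261  0.67117943 -1.26541084]
```

View pics/scene1.png

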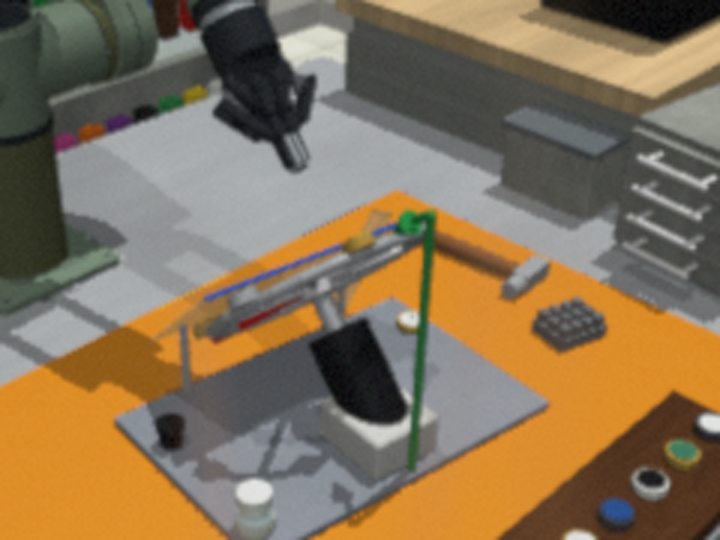

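{"method": "servo_tool", "body": {"rows": [[10,-5,30,-0.5,-0.3,-1.0],[12,-5,65,-0.5,-0.3,-1.0],[12,-5,90,-0.5,-0.3,-1.0],[12,-5,105,-0.5,-0.3,-1.0],[12,-5,114,-0.5,-0.3,-1.0],[12,-5,122,-0.5,-0.3,-1.0],[12,-5,122,-0.5,-0.3,-1.0]]}}

```text
time_s: 2.7
tool_pos: [0.5504, 0.0544, 0.1998]
tcp_rot: [0.384, 0.057, 0.921, -0.023]
ft_force: [0.7, 0.6, 0.7]
grip_width: -0.0
grip_force: 0.0
```

```bash
python3 - <<'E'
from h import *
print(loc(),stem())
E
```

```text
(array([61.6, -1. , -9.6]), array([0.7, 0.6, 0.7]), 2.7) [('top', np.float64(71.6), np.float64(3758.6), 0.33), ('scene', np.float64(-200.3), np.float64(0.4), 0.89)]
```

{"method": "servo_tool", "body": {"rows": [[0,4,2,0,0,0],[0,9,2,0,0,0],[0,14,2,0,0,0],[0,19,2,0,0,0],[0,24,2,0,0,0],[0,29,2,0,0,0],[0,34,2,0,0,0],[0,39,2,0,0,0]]}}

```text
time_s: 3.7
tool_pos: [0.5564, 0.0914, 0.1993]
tcp_rot: [0.385, 0.058, 0.921, -0.024]
ft_force: [0.7, -1.6, -0.1]
grip_width: 0.0003
grip_force: 0.9
```

```bash
python3 - <<'E'
from h import *
print(loc(),stem())
E
```

```text
(array([ 61.9,  36.5, -10.6]), array([ 0.7, -1.6, -0.1]), 3.7) [('scene', np.float64(87.6), np.float64(0.1), 0.87)]
```

{"method": "servo_tool", "body": {"rows": [[0,6,0,0,0,0],[0,12,0,0,0,0],[0,18,0,0,0,0],[0,22,0,0,0,0],[0,22,0,0,0,0],[0,19,0,0,0,0],[0,16,-30,0,0,0],[0,14,-60,0,0,0]]}}

```text
time_s: 4.7
tool_pos: [0.5147, 0.1103, 0.2394]
tcp_rot: [0.383, 0.058, 0.922, -0.024]
ft_force: [-0.3, 0.4, 0.1]
grip_width: 0.0
grip_force: 0.0
```

{"method": "servo_tool", "body": {"rows": [[0,-20,-30,0,0,0],[0,-50,-40,0,0,0],[0,-80,-40,0,0,0],[0,-80,-40,0,0,0]]}}

```text
time_s: 5.1
tool_pos: [0.4773, 0.0314, 0.2696]
tcp_rot: [0.386, 0.061, 0.92, -0.025]
ft_force: [0.2, -0.7, -0.0]
grip_width: 0.0003
grip_force: 0.0
```

```bash
python3 - <<'E'
from h import *
print(loc(),stem())
ims=[]
for c in("top","scene"):
    im=capture(c);im=im[130:270,150:310] if c=="top" else im[120:260,180:340];ims.append(cv2.resize(im,None,fx=2.5,fy=2.5,interpolation=cv2.INTER_CUBIC)[:,:,::-1])
cv2.imwrite("pics/b2.png",np.hstack(ims))
E
```

```text
(array([ 62. , -33.7,  88.8]), array([ 0.2, -0.7, -0. ]), 5.1) [('scene', np.float64(135.9), np.float64(1.1), 0.85)]
```

View pics/b2.png

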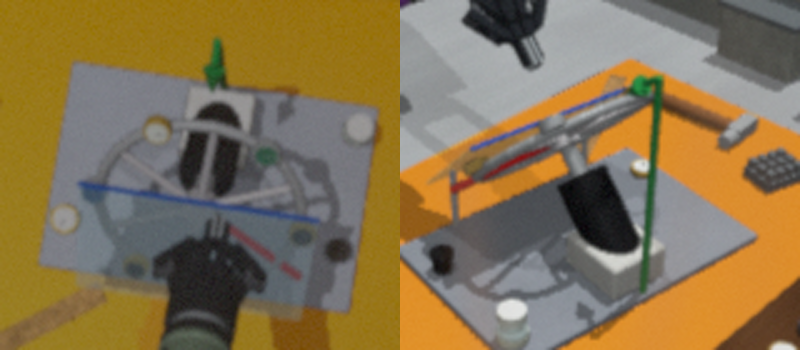

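The top view shows the stem at low right, tip near pixel (270,240). One spoke now points nearly straight up, so the stem is at about 120°.

```bash
python3 - <<'E'
from h import *
for u in ([270,240],[271,240]):
    s=least_squares(lambda a:proj("top",W(V,wp(.165,a[0])))[0]-u,[2.2]);print(np.degrees(s.x),s.cost)
print(rel(.06,-.04,-.012))
E
```

```text
[123.26790779] 0.1438937524963879
[122.22825753] 0.003934774040080557
[1.3, -12.1, 99.9, 0.6, 0.2, 0.5]
```

{"method": "servo_tool", "body": {"rows": [[1,-6,25,0.6,0.2,0.5],[1,-6,50,0.6,0.2,0.5],[1,-6,72,0.6,0.2,0.5],[1,-6,85,0.6,0.2,0.5],[1,-6,95,0.6,0.2,0.5],[1,-6,101,0.6,0.2,0.5],[1,-6,101,0.6,0.2,0.5]]}}

```text
time_s: 6.1
tool_pos: [0.5474, 0.0214, 0.1957]
tcp_rot: [0.381, 0.063, 0.922, -0.026]
ft_force: [0.2, 0.2, -0.9]
grip_width: -0.0002
grip_force: 0.0
```

```bash
python3 -c "
from h import *
print(loc(),rel(.06,.06,-.012))"
```

```text
(array([ 59.8, -34.1, -13.5]), array([ 0.2,  0.2, -0.9]), 6.1) [-0.2, 94.1, -1.5, -0.0, -0.0, -0.0]
```

{"method": "servo_tool", "body": {"rows": [[0,7,0,0,0,0],[0,14,0,0,0,0],[0,21,0,0,0,0],[0,28,0,0,0,0],[0,35,0,0,0,0],[0,42,0,0,0,0],[0,49,0,0,0,0],[0,56,0,0,0,0]]}}

```text
time_s: 6.9
tool_pos: [0.5548, 0.0761, 0.1971]
tcp_rot: [0.382, 0.063, 0.921, -0.027]
ft_force: [-0.3, -3.8, 0.7]
grip_width: -0.0002
grip_force: 1.0
```

{"method": "servo_tool", "body": {"rows": [[0,7,0,0,0,0],[0,14,0,0,0,0],[0,21,0,0,0,0],[0,28,0,0,0,0],[0,34,0,0,0,0],[0,38,0,0,0,0],[0,38,0,0,0,0]]}}

```text
time_s: 7.6
tool_pos: [0.5606, 0.1143, 0.1976]
tcp_rot: [0.383, 0.063, 0.921, -0.026]
ft_force: [-0.2, 0.9, 0.1]
grip_width: -0.0005
grip_force: 0.1
```

```bash
python3 -c "
from h import *
print(loc())"
```

```text
(array([ 61.5,  59.7, -12.5]), array([-0.2,  0.9,  0.1]), 7.6)
```

{"method": "servo_tool", "body": {"rows": [[0,-3,0,0,0,0],[0,-5,-30,0,0,0],[0,-8,-60,0,0,0],[0,-40,-90,0,0,0],[0,-75,-100,0,0,0],[0,-98,-100,0,0,0],[0,-98,-100,0,0,0],[0,-98,-100,0,0,0]]}}

```text
time_s: 8.4
tool_pos: [0.4766, 0.0253, 0.2676]
tcp_rot: [0.383, 0.065, 0.921, -0.027]
ft_force: [-0.8, -0.5, -0.3]
grip_width: -0.0003
grip_force: 0.0
```

```bash
python3 - <<'E'
from h import *
print(loc(),stem(),rel(.06,-.04,-.012))
ims=[]
for c in("top","scene"):
    im=capture(c);im=im[130:270,150:310] if c=="top" else im[120:260,180:340];ims.append(cv2.resize(im,None,fx=2.5,fy=2.5,interpolation=cv2.INTER_CUBIC)[:,:,::-1])
cv2.imwrite("pics/b3.png",np.hstack(ims))
E
```

```text
(array([ 60.7, -39.9,  87.3]), array([-0.8, -0.5, -0.3]), 8.4) [('top', np.float64(1.5), np.float64(0.2), 0.73), ('scene', np.float64(57.1), np.float64(3.3), 0.92)] [0.1, -2.0, 98.9, -0.0, 0.0, 0.0]
```

View pics/b3.png

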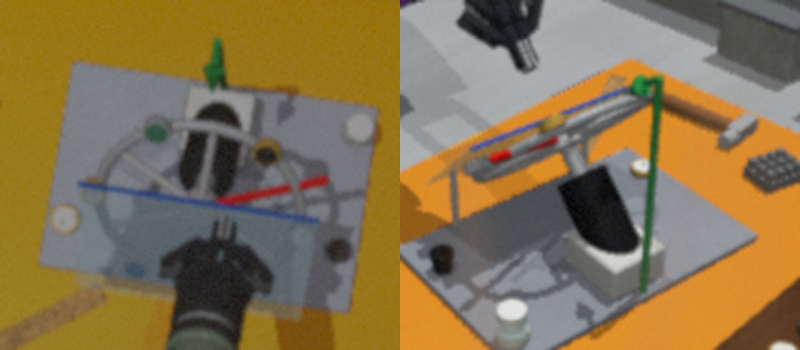

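The stem is now out to the right with its tip near (281,202), at about 60°. A spoke points straight up again, so one more equal stroke should finish it.

```bash
python3 - <<'E'
from h import *
for u in ([280.5,201.5],[281,202.5]):
    s=least_squares(lambda a:proj("top",W(V,wp(.165,a[0])))[0]-u,[1.]);print(np.degrees(s.x),s.cost)
E
```

```text
[63.62340121] 0.12176053589393389
[65.04958252] 0.07836100541948961
```

{"method": "servo_tool", "body": {"rows": [[0,-1,25,0,0,0],[0,-1,50,0,0,0],[0,-1,72,0,0,0],[0,-1,85,0,0,0],[0,-1,95,0,0,0],[0,-1,100,0,0,0],[0,-1,100,0,0,0]]}}

```text
time_s: 9.4
tool_pos: [0.5467, 0.016, 0.196]
tcp_rot: [0.382, 0.063, 0.922, -0.026]
ft_force: [-0.5, 1.0, 0.5]
grip_width: -0.0004
grip_force: 0.0
```

{"method": "servo_tool", "body": {"rows": [[0,7,0,0,0,0],[0,14,0,0,0,0],[0,21,0,0,0,0],[0,28,0,0,0,0],[0,35,0,0,0,0],[0,42,0,0,0,0],[0,49,0,0,0,0],[0,56,0,0,0,0]]}}

```text
time_s: 10.2
tool_pos: [0.554, 0.0709, 0.1972]
tcp_rot: [0.382, 0.064, 0.921, -0.027]
ft_force: [-0.0, -3.1, -0.8]
grip_width: -0.0001
grip_force: 1.0
```

{"method": "servo_tool", "body": {"rows": [[0,7,0,0,0,0],[0,14,0,0,0,0],[0,21,0,0,0,0],[0,26,0,0,0,0],[0,30,0,0,0,0],[0,30,0,0,0,0]]}}

```text
time_s: 10.8
tool_pos: [0.5588, 0.1012, 0.1977]
tcp_rot: [0.383, 0.063, 0.921, -0.026]
ft_force: [0.2, -0.7, -0.3]
grip_width: 0.0002
grip_force: 0.1
```

```bash
python3 - <<'E'
from h import *
print(loc(),stem())
E
```

```text
(array([ 61.5,  46.5, -12.5]), array([ 0.2, -0.7, -0.3]), 10.8) [('top', np.float64(50.7), np.float64(148.6), 0.19), ('scene', np.float64(4.2), np.float64(2.8), 0.71)]
```

{"method": "servo_tool", "body": {"rows": [[1,5,0,0,0,0],[1,10,0,0,0,0],[2,14,0,0,0,0],[2,17,0,0,0,0],[2,19,0,0,0,0],[2,19,0,0,0,0]]}}

```text
time_s: 11.6
tool_pos: [0.5599, 0.12, 0.1955]
tcp_rot: [0.383, 0.063, 0.921, -0.026]
ft_force: [0.2, -0.2, 0.3]
grip_width: 0.0001
grip_force: 0.3
```

```bash
python3 - <<'E'
from h import *
print(loc(),stem())
im=capture("top")[130:255,155:310]
im=np.ascontiguousarray(cv2.resize(im,None,fx=4.8,fy=4.8,interpolation=cv2.INTER_CUBIC)[:,:,::-1])
for a,col in((0,(255,255,0)),(.1,(255,0,255))):
  p=proj("top",W(V,[wp(.13,a),wp(.165,a)]));cv2.polylines(im,[np.int32((p-[155,130]+.5)*4.8)],False,col,1)
cv2.imwrite("pics/b4.png",im)
E
```

```text
(array([ 58.9,  65.3, -12.9]), array([ 0.2, -0.2,  0.3]), 11.6) [('top', np.float64(-1.7), np.float64(0.0), 0.92), ('scene', np.float64(-3.2), np.float64(1.7), 0.64)]
```

View pics/b4.png

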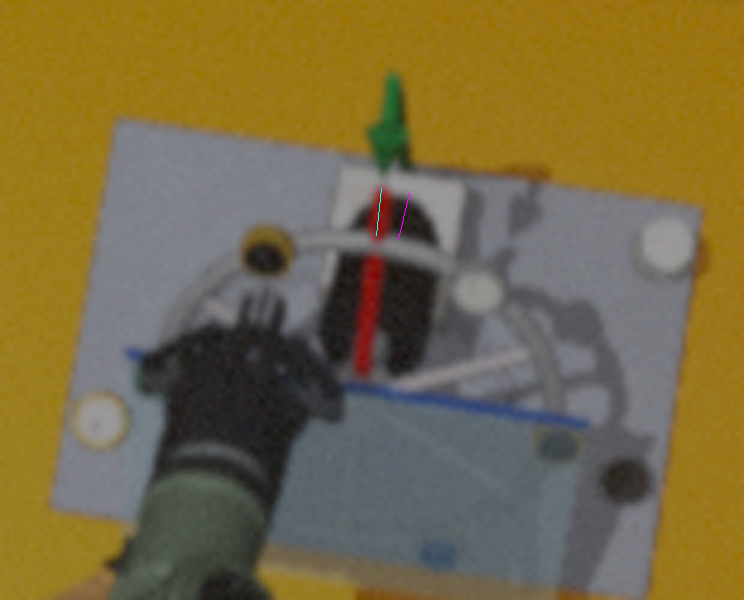

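The red stem is upright, with its tip near (381,187) just under the pointer's point at (384,170), so it is within about 2° of the mark. I'll back the fingers off.

{"method": "servo_tool", "body": {"rows": [[0,-3,0,0,0,0],[0,-6,-5,0,0,0],[0,-6,-30,0,0,0],[0,-6,-60,0,0,0],[0,-6,-90,0,0,0],[0,-6,-120,0,0,0],[0,-6,-120,0,0,0],[0,-6,-120,0,0,0]]}}

```text
time_s: 12.65
tool_pos: [0.4748, 0.1254, 0.281]
tcp_rot: [0.383, 0.064, 0.921, -0.026]
ft_force: [0.7, 0.5, 0.4]
grip_width: -0.0001
grip_force: 0.0
```

```bash
python3 - <<'E'
from h import *
print(loc(),stem())
t=models.tip_of("top","top_mark");s=models.tip_of("top","stem_tip");print(t[0]["at"],s[0]["at"],s[0]["conf"])
print(loc(),stem())
E
```

```text
(array([ 59.2,  59.1, 107.6]), array([0.7, 0.5, 0.4]), 12.65) [('top', np.float64(357.7), np.float64(0.0), 0.72), ('scene', np.float64(-2.7), np.float64(1.0), 0.92)]
[235.0, 170.4] [231.7, 168.6] 0.72
(array([ 57.6,  58.6, 106. ]), array([-0.1, -0.3, -0.7]), 12.95) [('top', np.float64(252.1), np.float64(9.1), 0.75), ('scene', np.float64(-5.1), np.float64(0.3), 0.59)]
```

```bash
python3 - <<'E'
from h import *
im=np.mean([capture("top") for _ in range(4)],0)
r=(im[...,0]>1.8*im[...,1])&(im[...,0]>1.8*im[...,2])&(im[...,0]>90)
r[:150]=0;r[215:]=0;r[:,:215]=0;r[:,255:]=0
y,x=np.nonzero(r);print(len(x),y.min(),y.max())
P=np.c_[x,y]
for lo,hi in((y.min(),y.max()+1),):
    k=np.polyfit(y,x,1)
for a in(-6,-4,-2,0,2,4):
    l=proj("top",W(V,[wp(.03,np.radians(a)),wp(.165,np.radians(a))]))
    print(a,np.round(l[:,0]-np.polyval(k,l[:,1]),2),"dirdiff deg",round(np.degrees(np.arctan2(*(l[1]-l[0]))-np.arctan2(-k[0],-1)),2))
E
```

```text
125 169 207
-6 [-1.03 -6.38] dirdiff deg -351.67
-4 [-0.68 -4.35] dirdiff deg 5.73
-2 [-0.33 -2.32] dirdiff deg 3.1
0 [ 0.02 -0.27] dirdiff deg 0.46
2 [0.37 1.77] dirdiff deg -2.2
4 [0.72 3.81] dirdiff deg -4.86
```

```bash
python3 -c "
from h import *
print(manip.job_done())"
```

```text
the job is handed in; nothing more can be done
None
```

I turned the wheel about 156° counterclockwise in three gentle spoke pushes; the red stem measures within about 1° of the green pointer, the fingers are clear of everything, and the job is handed in (no verdict was returned).

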